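# Lay an angle bracket on its back

### The job

Tip the upright angle bracket over backwards, so that its back comes to rest squarely on the black rubber bar behind it, its heel still on the green mat and its foot up in the air with the drilled underside exposed for deburring. Do it with the fingertips only: do not pick the bracket up, and keep it under control past its balance point and all the way down so that it lands gently instead of dropping. Leave everything else on the bench where it is and finish with the hand clear.

Things in the scene. Friction and masses are not known exactly. Their poses are not given: they have to be found in the camera images.
- bracket: Loose L-shaped bracket of bare aluminium, 0.30 to 0.60 kg, 60 mm wide (y), standing on its foot. Origin: middle of the heel edge (bottom edge of its back, on the mat). z runs up the back; +x points backwards, away from the foot, to the rest bar. The upright plate fills x -10 to 0, z 0 to 140 mm; the foot x -75 to -10, z 0 to 20 mm; the inner corner is empty.
- bracket_top (a point): Middle of the top edge of the bracket's upright plate, 140 mm from the heel. Tipped backwards about its heel edge the bracket balances at about 0.51 rad (29 degrees); beyond that it falls backwards of itself while its foot swings up; on the bar it rests at about 1.30 rad.
- bracket_toe (a point): Middle of the foot's free end, 75 mm from the back and 10 mm above the underside of the foot. A finger standing in the inner corner, above the foot, can push the upright plate and then hold back the rising foot.
- rest: Rest bar fixed on the mat: aluminium base plate 44 (x) by 150 (y) by 12 mm, with a black round rubber bar along its y, 24 mm in diameter, 134 mm long, top 26 mm above the mat. Origin: centre of the underside, 89 to 101 mm behind the bracket's heel; +x points away from the bracket, within 0.08 rad of the bracket's x.
- mat: Fixed green non-slip mat under the bracket and the rest bar, 250 (x) by 160 (y) by 3 mm. Origin: centre of its underside, on the bench. High friction: the tipping bracket turns about its heel edge there and hardly slides.
- oil_bottle: Bystander: white oil bottle with red spout, standing, 45 mm in diameter, 165 mm tall. Origin: centre of its underside.
- v_block: Bystander: ground steel V-block, 45 x 44 x 34 mm. Origin: centre of its underside.
- paste_tin: Bystander: flat round tin with green lid, 66 mm in diameter, 24 mm tall. Origin: centre of its underside.
- pliers: Bystander: combination pliers with red and black handles, 166 mm long along their y, 51 mm wide, 14 mm tall. Origin: centre of the underside.
- hammer: Bystander: fitter's hammer with wooden handle, 260 mm long along its y, 24 mm tall. Origin: centre of its underside.
- magnet_dish: Bystander: round steel dish with nuts, 104 mm in diameter, 19 mm tall. Origin: centre of its underside.
Not all that is in view belongs to the job. Leave any yellow look-alike of the bracket alone.

How it is judged:
By the outcome, as a careful person would: the job done as asked, in the order asked, and still so for the second after the job is handed in, with the robot touching nothing.
It also fails if it takes over 45 s, if anything falls off the work surface, if the arm or the gripper's body presses on something with over 40 N, if the wrist force passes 120 N, or if a joint passes its speed limit or range.

### The arm

A 6-joint arm with a two-finger parallel gripper is mounted at the origin on a cart in front of the work surface, level with it; the furniture and walls round the work are solid. World frame = base frame: x ahead of the robot, y to its left, z up, the work surface at z = 0. Lengths are in m, angles in degrees, forces in N, time in s.
With the tool pointing down it reaches from about 0.25 to 0.725 m from the base axis. Payload 9.7 kg.
Tool frame: the origin (TCP) lies at the very end of the fingers, on their centre line; the grasp point (between the pads) lies 19 mm behind it (bot.grip_point_offset is the distance from the TCP to the grasp point, in m); y points along the fingers, x is the direction in which the jaws open and shut, and the axes are right-handed (so a half turn about y gives the same grasp; the last joint's range is limited). The gripper opens to 85 mm and grips with 20 to 120 N. Pads are 22 mm wide; open, the fingers measure 114 mm over their backs; the gripper's body (76 mm by 85 mm) begins 54 mm behind the grasp point. The pads swing forward as they close: fully open they stand 13 mm farther back than shut.
Start: joints at [75.745, 4.979, 10.078, 95.1, 0, 90], TCP at [0.135, 0.533, 0.231] pointing down, gripper open.
Joint ranges: [-179.16, 179.16], [-48.56, 103.87], [-65.8, 70.77], [-126.05, 130.52], [-82.76, 87.17], [-180, 180]. Speed limits (degrees/s): [127.2, 127.2, 147.25, 180, 180, 180].

### API

Orientations are given as [roll, pitch, yaw] about the fixed x, y, z axes, in that order (R = Rz(yaw) Ry(pitch) Rx(roll)).
In Python, from workcell import bot gives the robot as it stands.
- The arm moves only by the shell command python3 -m inch 'ROWS' [FORCE]. ROWS is JSON, a list of rows, each a list of 3 entries, a list of its own where there are three numbers: the shift along the tool's x, y, z in mm, then the turn, a rotation vector about the tool's x, y, z in rad, then the finger opening in mm, from 0 to 85.4. In form: [[[x, y, z], [ax, ay, az], grip], ...]. A call has 1 to 20 rows; each row is the pose to reach, as a shift and turn from the pose measured when the call began, along the tool's axes at that moment; what a row does not reach only later rows make up. A row lasts 1/10 s, in which the tool goes at most 50 mm and 8.59 degrees, less where a joint would pass 70% of its speed; a pose out of reach is approached as far as the arm can. A call with a gripper value outside its range is refused whole. The fingers move at their own pace and stop on an object; FORCE is the grip in N (left out, the last holds). Time passes only in rows, so rows that repeat a pose let the fingers close. It gives the time, the measured TCP pose, the force and the opening at its end, in the units of the state.
- bot.get_obs(): the state, without advancing time (a new reading comes with each control period).
- bot.camera(name): name is "side" or "top"; returns a dict with "frame" (480x640x3 uint8, red, green, blue), "mtx" (3x3 intrinsics, pixels), "k1" (the pictures are not rectified: a ray, as slopes to the right and down, at radius r is drawn at 1 + k1 r^2 times it, then the intrinsics apply), "origin" and "orientation" of the camera in the world. Camera axes: x right, y down, z forward; pixel columns grow to the right and rows downward; lengths in m; the calibration is good to about 2 mm. A picture is of the moment at which its call begins. There is no depth.
- bot.job_done(): hands the job in, once; it reports no verdict.
Trained networks look in a picture, given as the dict that the camera call returned (one of the last four; its "shot" number tells which), for a name from the list of things; names that differ only in an ending like _2 or _b are one class to them, and where a whole thing is asked for, a point or a joint stands for the part that bears it (a point fixed in the world has none). Each returns a list of dicts, best first, with "confidence" (0 to 1); they miss things now and then, are a little off and sometimes report something else, mostly with a low value. They report only what shows in the picture. A call takes as long as a camera call. They do not tell look-alikes from the thing itself.
- bot.search_frame(picture, name): "box" ([left, top, right, bottom] in pixels, round what is visible of it).
- bot.cut_out(picture, name): "region" (480x640 bool, what is visible of it) and "box" ([left, top, right, bottom] in pixels, round what is visible of it).
The state is a dict: "time": time; "q": joint angles; "qd": joint speeds; "joint_efforts": joint torques, N m; "ee_pos": TCP position; "tcp_rot": TCP orientation; "wrist_force": force on the tool from outside, world axes, zero at the start; "torque": the same for the moment, N m; "opening": finger opening in m.
Only numpy, scipy, OpenCV 4.12 (cv2) and the standard library are available. Lean on these libraries where they do the work, as an engineer would, in place of code of your own. Each camera call takes 0.05 s, during which the arm holds its last target. There are 200 camera calls.

## Working session

There is one attempt and no reset: what is moved stays moved. The work goes in short steps, Python scripts to look and compute and a shell command to move; the robot and the scene stay as the last step left them, time stands still between calls to the robot, and variables do not carry over. Pictures are saved under pics/ and viewed, about 8 in all and at most 12, crops included, and the job is handed in when it is done.

```bash
mkdir -p pics; ls; python3 - <<'E'
from workcell import bot
import cv2, numpy as np
o=bot.get_obs(); print({k:np.round(v,3).tolist() for k,v in o.items()}, bot.grip_point_offset)
for c in ["side","top"]:
    p=bot.camera(c); cv2.imwrite(f"pics/{c}0.png",p["frame"][:,:,::-1])
    print(c,np.round(p["mtx"],1).tolist(),p["k1"],p["origin"],p["orientation"],p["shot"])
    for n in ["bracket","bracket_top","bracket_toe","rest","mat"]:
        print(n,[(np.round(d["box"]).tolist(),round(d["confidence"],2)) for d in bot.search_frame(p,n)])
E
```

```text
pics
{'time': 0.0, 'q': [75.744, 5.009, 10.034, 95.099, 0.002, 89.999], 'qd': [0.092, 0.056, -0.042, -0.087, -0.077, -0.103], 'joint_efforts': [-0.001, -52.039, 46.481, 0.016, -0.0, -0.0], 'ee_pos': [0.135, 0.533, 0.231], 'tcp_rot': [-89.998, 0.074, 75.745], 'wrist_force': [1.146, 0.559, 0.404], 'torque': [0.018, -0.034, -0.001], 'opening': 0.085} 0.0187
side [[470.3, 0.0, 317.2], [0.0, 470.3, 230.0], [0.0, 0.0, 1.0]] 0.0029004958797672555 [ 0.13957143 -0.89372449  0.83445693] [-126.81087622   -1.08927029  -20.70987705] 1
bracket [([271.0, 177.0, 303.0, 222.0], 0.75), ([334.0, 176.0, 344.0, 220.0], 0.75), ([252.0, 228.0, 286.0, 288.0], 0.67), ([308.0, 216.0, 347.0, 275.0], 0.65)]
bracket_top [([311.0, 215.0, 348.0, 277.0], 0.93), ([274.0, 173.0, 304.0, 222.0], 0.6), ([249.0, 228.0, 283.0, 285.0], 0.58)]
bracket_toe [([272.0, 174.0, 303.0, 224.0], 0.85), ([311.0, 218.0, 349.0, 278.0], 0.83), ([252.0, 229.0, 285.0, 287.0], 0.76), ([377.0, 279.0, 423.0, 325.0], 0.44)]
rest [([293.0, 230.0, 399.0, 293.0], 0.69), ([349.0, 227.0, 386.0, 265.0], 0.57)]
mat [([294.0, 232.0, 401.0, 292.0], 0.58), ([313.0, 214.0, 348.0, 279.0], 0.49)]
top [[514.4, 0.0, 333.1], [0.0, 514.4, 245.2], [0.0, 0.0, 1.0]] -0.08990979802296947 [0.28501018 0.03241839 1.39275338] [-170.04849575   -0.21066234  -89.10756189] 2
bracket [([342.0, 228.0, 369.0, 267.0], 0.82), ([332.0, 291.0, 362.0, 329.0], 0.74), ([240.0, 234.0, 276.0, 274.0], 0.61)]
bracket_top [([239.0, 233.0, 274.0, 275.0], 0.84), ([342.0, 229.0, 369.0, 267.0], 0.83), ([330.0, 294.0, 362.0, 326.0], 0.75)]
bracket_toe [([242.0, 236.0, 278.0, 277.0], 0.93), ([343.0, 227.0, 369.0, 267.0], 0.72), ([331.0, 296.0, 366.0, 324.0], 0.59)]
rest [([319.0, 197.0, 375.0, 216.0], 0.64)]
mat [([314.0, 183.0, 380.0, 276.0], 0.79)]
```

View pics/side0.png

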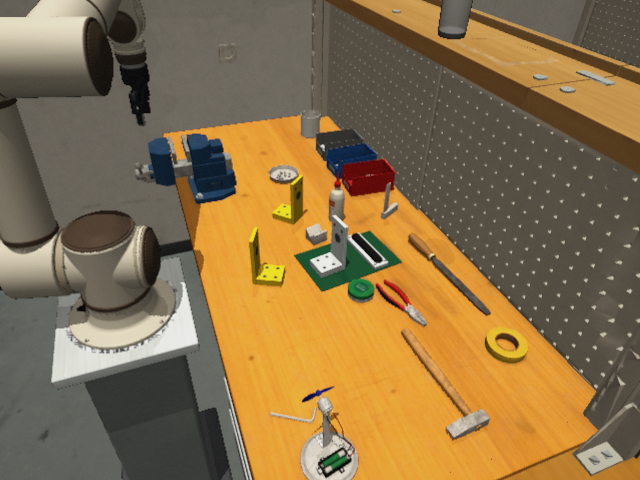

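View pics/top0.png

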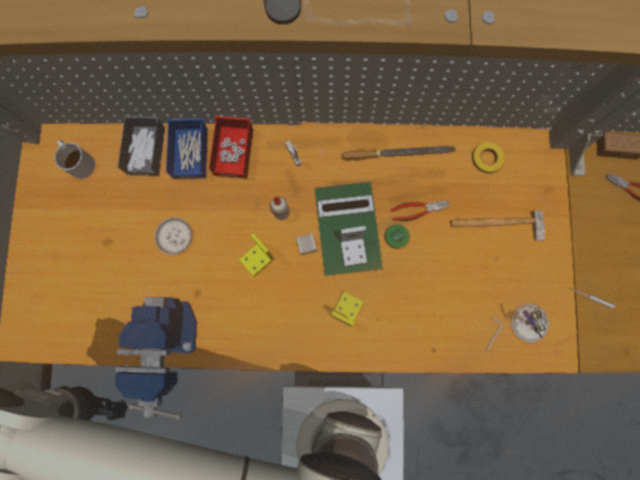

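The top view shows the bracket at about (355,247) on the mat, with its back facing +x and the bar at (346,205). The side view shows it at about (328,246). I'll fit the poses to the cut-outs in both views.

```bash
cat > h.py <<'E'
from workcell import bot
import cv2, numpy as np
from scipy.spatial.transform import Rotation as R
from scipy.optimize import minimize
S=4
def proj(p,X):
    r=R.from_euler('xyz',p["orientation"],degrees=True).as_matrix()
    c=(np.asarray(X)-p["origin"])@r; s=c[:,:2]/c[:,2:]
    s=s*(1+p["k1"]*(s**2).sum(1,keepdims=True))
    return s@p["mtx"][:2,:2].T+p["mtx"][:2,2]
def box(x0,x1,y0,y1,z0,z1): return np.array([[x,y,z] for x in(x0,x1) for y in(y0,y1) for z in(z0,z1)])
BR=[box(-.01,0,-.03,.03,0,.14),box(-.075,-.01,-.03,.03,0,.02)]
RE=[box(-.022,.022,-.075,.075,0,.012),box(-.006,.006,-.067,.067,.012,.026)]
MAT=[box(-.125,.125,-.08,.08,0,.003)]
def place(v,z,P,tilt=0):
    M=R.from_euler('z',v[2]).as_matrix()@R.from_euler('y',tilt).as_matrix()
    return [q@M.T+[v[0],v[1],z] for q in P]
def sil(p,parts):
    m=np.zeros((480*S,640*S),np.uint8)
    for q in parts: cv2.fillConvexPoly(m,cv2.convexHull(np.round(proj(p,q)*S+S/2).astype(np.int32)),1)
    return m
def pick(p,name,uv):
    L=bot.cut_out(p,name); 
    L=[d for d in L if d["box"][0]-5<=uv[0]<=d["box"][2]+5 and d["box"][1]-5<=uv[1]<=d["box"][3]+5]
    return L[0]["region"] if L else None
def fit(pics,regs,P,v0,z):
    up=[cv2.resize(r.astype(np.uint8),None,fx=S,fy=S,interpolation=cv2.INTER_NEAREST) for r in regs]
    def cost(v):
        return sum(1-(lambda s:(s&u).sum()/max((s|u).sum(),1))(sil(p,place(v,z,P))) for p,u in zip(pics,up))
    s=minimize(cost,v0,method='Nelder-Mead',options=dict(initial_simplex=np.array(v0)+np.array([[0,0,0],[.015,0,0],[0,.015,0],[0,0,.15]]),xatol=2e-4,fatol=1e-4))
    return s.x,s.fun
def unproj(p,uv,z):
    d=(np.array(uv)-p["mtx"][:2,2])/p["mtx"][0,0]; s=d.copy()
    for _ in range(5): s=d/(1+p["k1"]*(s@s))
    r=R.from_euler('xyz',p["orientation"],degrees=True).as_matrix()@np.r_[s,1]
    return p["origin"]+r*(z-p["origin"][2])/r[2]
E
python3 - <<'E'
from h import *
T=bot.camera("top"); Sd=bot.camera("side")
mt=unproj(T,[349,228],.003); b0=unproj(T,[353,240],.003); r0=unproj(T,[346,206],.01); print(mt,b0,r0)
for n,P,z,v0,ut,us in [("mat",MAT,0,mt,(349,228),(347,262)),("bracket",BR,.003,b0,(355,248),(328,246)),("rest",RE,.003,r0,(346,206),(368,248))]:
    rt,rs=pick(T,n,ut),pick(Sd,n,us)
    print(n,None if rt is None else rt.sum(),None if rs is None else rs.sum())
    for pics,regs in [((T,Sd),(rt,rs)),((T,),(rt,)),((Sd,),(rs,))]:
        if any(r is None for r in regs): continue
        print(n,*fit(pics,regs,P,[v0[0],v0[1],0.05],z))
def crop(p,x,y,w,h): return cv2.resize(p["frame"][y:y+h,x:x+w,::-1],(w*5,h*5),interpolation=cv2.INTER_CUBIC)
cv2.imwrite("pics/crop1.png",np.hstack([crop(T,310,180,75,100),crop(Sd,300,205,85,100)]))
for n in ["oil_bottle","v_block","paste_tin"]:
    d=bot.search_frame(T,n); 
    if d: bx=d[0]["box"]; print(n,d[0]["confidence"],unproj(T,[(bx[0]+bx[2])/2,(bx[1]+bx[3])/2],.03))
E
```

```text
[ 0.57769313 -0.01196277  0.003     ] [ 0.54419003 -0.02329936  0.003     ] [ 0.63828603 -0.00281621  0.01      ]
mat 3222 2066
mat [ 0.57956967 -0.00816671  0.13080276] 0.8295817013372011
mat [ 0.57855416 -0.00967793  0.13534201] 0.3812827256714041
mat [ 0.58114038 -0.0047907   0.12225603] 0.4270111321151019
bracket 796 1162
bracket [ 0.55041548 -0.01703154  0.16454279] 0.17197698773324754
bracket [ 0.55054849 -0.01761307  0.16366305] 0.09209395588656544
bracket [ 0.55219929 -0.0137305   0.14960005] 0.054783319705641875
rest 880 634
rest [6.39233353e-01 5.84192374e-05 1.27654115e-01] 0.21016240457558366
rest [ 0.63860882 -0.00150767  0.13516206] 0.04969283276450509
rest [0.64136369 0.00401497 0.12859397] 0.10176125244618395
oil_bottle 0.91 [0.62461863 0.17278782 0.03      ]
v_block 0.76 [0.52293303 0.10056764 0.03      ]
paste_tin 0.62 [ 0.55120178 -0.1447774   0.03      ]
```

View pics/crop1.png

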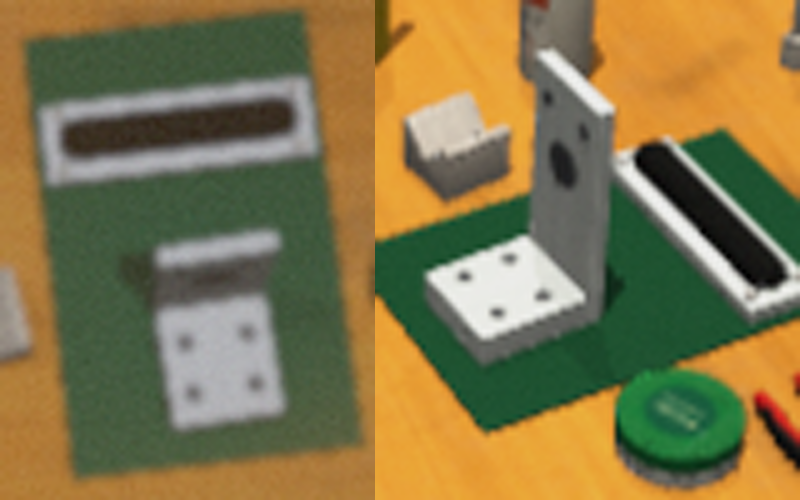

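The crop agrees with the fits. The bracket heel is at about (0.5505, -0.0165), yaw about 0.155 rad. The bar is at about (0.639, 0.000), yaw 0.13, which puts it 89 mm behind the heel as specified.

My plan is to keep the hand vertical with its opening direction along the bracket's x, partly open:
- The front finger pushes the plate.
- The rear finger stands over the foot and catches it past the balance point.

First I'll lift and travel to a spot above the place.

```bash
python3 -m inch '[[[0,-50,0],[0,0,0],35],[[0,-100,0],[0,0,0],35],[[0,-100,0],[0,0,0],35]]' 30 && python3 -m inch '[[[-451,0,-490],[0,1.166,0],35],[[-451,0,-490],[0,1.166,0],35],[[-451,0,-490],[0,1.166,0],35],[[-451,0,-490],[0,1.166,0],35],[[-451,0,-490],[0,1.166,0],35],[[-451,0,-490],[0,1.166,0],35],[[-451,0,-490],[0,1.166,0],35],[[-451,0,-490],[0,1.166,0],35],[[-451,0,-490],[0,1.166,0],35],[[-451,0,-490],[0,1.166,0],35],[[-451,0,-490],[0,1.166,0],35],[[-451,0,-490],[0,1.166,0],35],[[-451,0,-490],[0,1.166,0],35],[[-451,0,-490],[0,1.166,0],35],[[-451,0,-490],[0,1.166,0],35],[[-451,0,-490],[0,1.166,0],35],[[-451,0,-490],[0,1.166,0],35],[[-451,0,-490],[0,1.166,0],35],[[-451,0,-490],[0,1.166,0],35],[[-451,0,-490],[0,1.166,0],35]]'
```

```text
time: 1.45
ee_pos: [0.1357, 0.534, 0.3386]
tcp_rot: [-90.0, -0.6, 75.7]
wrist_force: [0.2, 0.4, 0.0]
opening: 0.0439
time: 3.45
ee_pos: [0.4993, -0.0232, 0.3343]
tcp_rot: [-89.5, -0.3, 9.0]
wrist_force: [0.1, 0.7, 0.4]
opening: 0.035
```

```bash
python3 -m inch '[[[-3,50,0],[0,0,0],35],[[-3,100,0],[0,0,0],35],[[-3,150,0],[0,0,0],35],[[-3,200,0],[0,0,0],35],[[-3,222,0],[0,0,0],35],[[-3,222,0],[0,0,0],35],[[-3,222,0],[0,0,0],35]]'; python3 - <<'E'
from h import *
print({k:np.round(v,3).tolist() for k,v in bot.get_obs().items() if k in("ee_pos","tcp_rot","wrist_force")})
T=bot.camera("top"); Sd=bot.camera("side")
f=Sd["frame"].copy()
v=(.5508,-.016,.155)
for q in place(v,.003,BR):
    cv2.polylines(f,[cv2.convexHull(np.round(proj(Sd,q)).astype(np.int32))],True,(255,0,0),1)
def crop(f,x,y,w,h): return cv2.resize(f[y:y+h,x:x+w,::-1],(w*5,h*5),interpolation=cv2.INTER_CUBIC)
cv2.imwrite("pics/c2.png",np.hstack([crop(Sd["frame"],280,170,80,115),crop(f,280,170,80,115)]))
E
```

```text
time: 4.15
ee_pos: [0.4972, -0.0213, 0.1133]
tcp_rot: [-89.5, -0.3, 9.0]
wrist_force: [1.0, 0.1, 1.3]
opening: 0.0353
{'ee_pos': [0.497, -0.021, 0.113], 'tcp_rot': [-89.47, -0.295, 9.007], 'wrist_force': [1.047, 0.129, 1.331]}
```

View pics/c2.png

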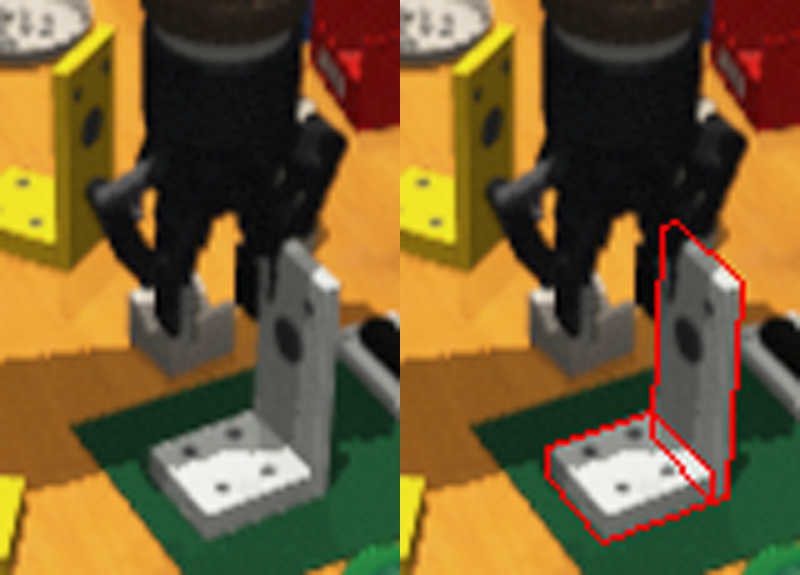

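```bash
python3 - <<'E'
from h import *
Sd=bot.camera("side"); o=bot.get_obs()
M=R.from_euler('xyz',o["tcp_rot"],degrees=True).as_matrix(); t=np.array(o["ee_pos"])
from scipy.optimize import least_squares
for nm,px in [("ltip",(172,337)),("ltip outerleft",(158,322)),("knuckle L",(90,190)),("kn low",(120,245)),("neck",(155,280)),("rtip",(270,300)),("knuckle R",(345,140)),("body l",(145,110)),("inner crotch",(215,205))]:
    uv=np.array(px)/5+[280,170]
    s=least_squares(lambda w: proj(Sd,[t+M@np.array([w[0],w[1],0])])[0]-uv,[0,-.05]).x*1000
    print(nm,s.round(0))
E
```

```text
ltip [-23.  -0.]
ltip outerleft [-32. -13.]
knuckle L [ -69. -105.]
kn low [-53. -67.]
neck [-34. -39.]
rtip [34. -3.]
knuckle R [ 73. -88.]
body l [ -40. -140.]
inner crotch [ -1. -73.]
```

Measured from the picture, the fingers' outer half-width is 32 mm up to about 40 mm above the tips, then the links bulge outward. I'll lean the tool 0.15 rad, with its top towards the robot, so the links clear the plate. Next I'll lean it, line it up, and write a planner that prints tool-frame shifts.

```bash
cat > plan.py <<'E'
from h import *
V=np.array([.5508,-.016,.155]); W=32.; PH=.15
bx=np.array([np.cos(V[2]),np.sin(V[2]),0]); by=np.array([-bx[1],bx[0],0])
rt=W*np.array([np.cos(PH),np.sin(PH)])
face=lambda th,s,d=0: np.array([-(10+d)*np.cos(th)+s*np.sin(th),(10+d)*np.sin(th)+s*np.cos(th)])
right=lambda th,s: face(th,s)-rt                  # TCP (x,z) with front tip on the plate at s from heel
left=lambda th,a,g: face(th,20+g,a)+rt            # TCP with rear tip g above the foot, a from the plate
def tcp():
    o=bot.get_obs(); d=np.array(o["ee_pos"])-[V[0],V[1],.003]
    return np.array([d@bx,d@by,d[2]])*1000,o
def shifts(xz):
    c,o=tcp(); M=R.from_euler('xyz',o["tcp_rot"],degrees=True).as_matrix()
    print("now",c.round(1),np.round(o["tcp_rot"],1),np.round(o["wrist_force"],1))
    for x,z in xz: print(((x-c[0])*bx+(0-c[1])*by+[0,0,z-c[2]])@M)
def tilt(p,name="bracket",uv=(340,240)):
    g=pick(p,name,uv)
    if g is None: return None
    u=cv2.resize(g.astype(np.uint8),None,fx=S,fy=S,interpolation=cv2.INTER_NEAREST)
    ts=np.arange(-.05,1.45,.02)
    sc=[(lambda s:(s&u).sum()/(s|u).sum())(sil(p,place(V,.003,BR,t))) for t in ts]
    i=int(np.argmax(sc)); return round(ts[i],2),round(sc[i],2)
E
python3 -m inch '[[[-4,0,-3],[0,0,-0.075],35],[[-4,0,-3],[0,0,-0.15],35],[[-4,0,-3],[0,0,-0.15],35],[[-4,0,-3],[0,0,-0.15],35]]'; python3 - <<'E'
from plan import *
np.set_printoptions(precision=1,suppress=True)
shifts([right(0,105)-[5,0],right(0,105)]+[right(t,105-t*12) for t in (.1,.2,.3,.4)])
E
```

```text
time: 4.7
ee_pos: [0.495, -0.0252, 0.1159]
tcp_rot: [-89.5, -9.1, 8.9]
wrist_force: [0.1, 0.6, 0.6]
opening: 0.0349
now [-56.5  -0.5 112.9] [-89.5  -9.1   8.9] [0.1 0.6 0.6]
[ 7.8 14.1  0.4]
[12.7 14.9  0.3]
[22.9 17.3  0.3]
[32.6 20.6  0.3]
[41.9 24.8  0.2]
[50.6 29.9  0.2]
```

```bash
python3 -m inch '[[[4,8,0],[0,0,0],35],[[8,14,0],[0,0,0],35],[[10,14.5,0],[0,0,0],35],[[12.5,15,0],[0,0,0],35],[[15,15.5,0],[0,0,0],35],[[17.5,16,0],[0,0,0],35],[[20,16.7,0],[0,0,0],35],[[23,17.3,0],[0,0,0],35],[[25.5,18,0],[0,0,0],35],[[28,19,0],[0,0,0],35],[[30.5,20,0],[0,0,0],35],[[33,21,0],[0,0,0],35],[[33,21,0],[0,0,0],35]]'; python3 - <<'E'
from plan import *
np.set_printoptions(precision=1,suppress=True)
p=bot.camera("side"); print(tilt(p)); t=bot.camera("top"); print(tilt(t,uv=(355,240)))
def crop(f,x,y,w,h): return cv2.resize(f[y:y+h,x:x+w,::-1],(w*5,h*5),interpolation=cv2.INTER_CUBIC)
cv2.imwrite("pics/c3.png",np.hstack([crop(p["frame"],290,190,90,95),crop(t["frame"],310,190,70,95)]))
shifts([right(t,105-t*12) for t in (.1,.2,.3,.4)])
E
```

```text
time: 6.0
ee_pos: [0.5307, -0.0194, 0.1002]
tcp_rot: [-89.5, -9.1, 8.9]
wrist_force: [-0.7, -0.1, 1.2]
opening: 0.0348
(np.float64(0.17), np.float64(0.84))
None
now [-20.8  -0.3  97.3] [-89.5  -9.1   8.9] [ 0.1 -0.2 -1. ]
[-10.   -3.8   0.3]
[-0.2 -0.5  0.3]
[9.1 3.8 0.2]
[17.8  8.8  0.2]
```

View pics/c3.png

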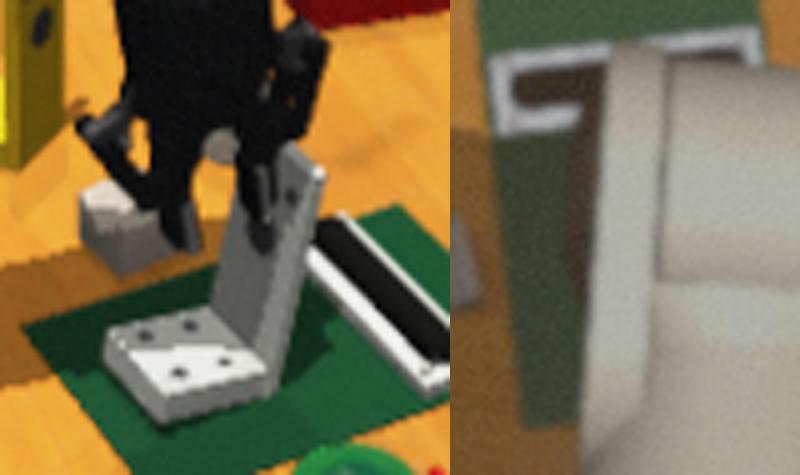

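In the side view the bracket is tipping on its heel, with the front fingertip high on the plate at about (262,240) in the crop. The tilt fits at 0.17 rad against 0.20 planned. I'll push on to about 0.4.

```bash
python3 -m inch '[[[2,1,0],[0,0,0],35],[[4,1.8,0],[0,0,0],35],[[6,2.5,0],[0,0,0],35],[[8,3.3,0],[0,0,0],35],[[10,4.2,0],[0,0,0],35],[[12,5.3,0],[0,0,0],35],[[14,6.5,0],[0,0,0],35],[[16,7.7,0],[0,0,0],35],[[18,9,0],[0,0,0],35],[[19,9.6,0],[0,0,0],35],[[19,9.6,0],[0,0,0],35],[[19,9.6,0],[0,0,0],35]]'; python3 - <<'E'
from plan import *
np.set_printoptions(precision=1,suppress=True)
for _ in range(3): p=bot.camera("side"); print(tilt(p), bot.get_obs()["wrist_force"].round(1))
for th in (.36,.39,.42):
  print(th); shifts([right(th,s) for s in (100,85,70,64,57,54)])
E
```

```text
time: 7.4
ee_pos: [0.5503, -0.0163, 0.0937]
tcp_rot: [-89.5, -9.1, 8.9]
wrist_force: [-0.6, 0.5, 0.4]
opening: 0.035
(np.float64(0.35), np.float64(0.79)) [ 0.5 -0.3 -0.3]
(np.float64(0.35), np.float64(0.84)) [-0.2 -0.2  0.2]
(np.float64(0.35), np.float64(0.85)) [-0.6 -0.4  0.1]
0.36
now [-0.5 -0.2 90.9] [-89.5  -9.1   8.9] [-0.6 -0.4  0.1]
[-4.9 -2.3  0.2]
[-12.4  10.8   0.1]
[-19.8  23.8   0. ]
[-22.8  29.   -0. ]
[-26.2  35.1  -0.1]
[-27.7  37.7  -0.1]
0.39
now [-0.5 -0.2 90.9] [-89.5  -9.1   8.9] [-0.6 -0.4  0.1]
[-2.2 -1.   0.2]
[-10.   11.8   0.1]
[-17.8  24.6   0. ]
[-21.   29.7  -0. ]
[-24.6  35.7  -0.1]
[-26.2  38.2  -0.1]
0.42
now [-0.5 -0.2 90.9] [-89.5  -9.1   8.9] [-0.6 -0.4  0.1]
[0.5 0.3 0.2]
[-7.7 12.9  0.1]
[-15.9  25.5   0. ]
[-19.2  30.5  -0. ]
[-23.   36.3  -0.1]
[-24.7  38.9  -0.1]
```

```bash
python3 -m inch '[[[-2,3.5,0],[0,0,0],35],[[-4,7,0],[0,0,0],35],[[-6,10.5,0],[0,0,0],35],[[-8,14,0],[0,0,0],35],[[-10,17.5,0],[0,0,0],35],[[-12,21,0],[0,0,0],35],[[-14,24.5,0],[0,0,0],35],[[-16,28,0],[0,0,0],35],[[-18,31.5,0],[0,0,0],35],[[-19.8,34.7,0],[0,0,0],35],[[-19.8,34.7,0],[0,0,0],35],[[-19.8,34.7,0],[0,0,0],35]]'; python3 - <<'E'
from plan import *
np.set_printoptions(precision=1,suppress=True)
for _ in range(3): p=bot.camera("side"); print(tilt(p), bot.get_obs()["wrist_force"].round(1))
shifts([])
c,o=tcp(); th=tilt(p)[0]
f=p["frame"].copy()
for q in place(V,.003,BR,th): cv2.polylines(f,[cv2.convexHull(np.round(proj(p,q)).astype(np.int32))],True,(255,0,0),1)
def crop(f,x,y,w,h): return cv2.resize(f[y:y+h,x:x+w,::-1],(w*5,h*5),interpolation=cv2.INTER_CUBIC)
cv2.imwrite("pics/c4.png",np.hstack([crop(p["frame"],295,195,80,95),crop(f,295,195,80,95)]))
E
```

```text
time: 8.9
ee_pos: [0.5362, -0.0182, 0.0564]
tcp_rot: [-89.5, -9.1, 8.9]
wrist_force: [-1.0, 0.4, -0.0]
opening: 0.0351
(np.float64(0.35), np.float64(0.73)) [-0.1 -0.2  0. ]
(np.float64(0.35), np.float64(0.7)) [0.1 0.4 0.5]
(np.float64(0.35), np.float64(0.67)) [-0.7  0.4  0.5]
now [-14.5   0.1  53.6] [-89.5  -9.1   8.9] [-0.7  0.4  0.5]
```

View pics/c4.png

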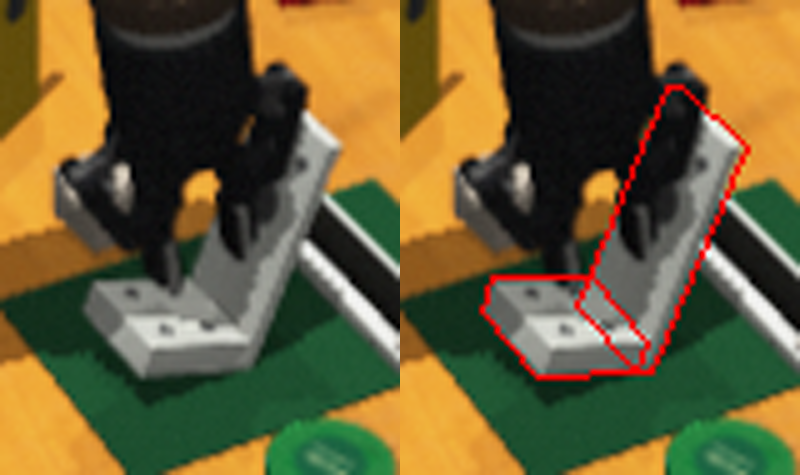

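The overlay is close: tilt about 0.35, rear tip about 10 mm above the foot, both fingers in the corner. The effective tip half-width looks nearer 27 mm. I'll slide down a bit further, then plan the passage through the balance point.

```bash
python3 -m inch '[[[-1.2,2,0],[0,0,0],35],[[-2.3,4,0],[0,0,0],35],[[-3.3,6,0],[0,0,0],35],[[-4.3,8,0],[0,0,0],35],[[-4.3,8,0],[0,0,0],35]]'; cat > pathc.py <<'E'
import plan; from plan import *
np.set_printoptions(precision=1,suppress=True)
plan.rt=27*np.array([np.cos(PH),np.sin(PH)])
def a_of(th): return 54*np.cos(th+.15) if th<.65 else min(37.6+(th-.65)*45,52)
E
python3 - <<'E'
from pathc import *
for _ in range(2): p=bot.camera("side"); print(tilt(p), bot.get_obs()["wrist_force"].round(1))
print("nominal TCP",[left(t,a_of(t),3).round(1) for t in (.33,.35,.37)])
c,_=tcp(); off=c[[0,2]]-left(.35,a_of(.35),3); print("off",off)
shifts([left(t,a_of(t),3)+off for t in (.35,.4,.45,.5,.55,.6,.65)])
E
```

```text
time: 9.75
ee_pos: [0.5332, -0.0186, 0.0475]
tcp_rot: [-89.5, -9.1, 8.9]
wrist_force: [-1.2, -0.6, 0.1]
opening: 0.0348
(np.float64(0.35), np.float64(0.65)) [-0.9 -0.2 -0. ]
(np.float64(0.35), np.float64(0.65)) [-1.4  0.1  0.6]
nominal TCP [array([-20.6,  44.6]), array([-19.3,  45.3]), array([-18.,  46.])]
off [ 1.8 -0.3]
now [-17.5   0.1  45. ] [-89.5  -9.1   8.9] [-1.4  0.1  0.6]
[-0.  -0.  -0.1]
[ 3.6 -1.2 -0.1]
[ 7.3 -2.  -0.1]
[11.1 -2.6 -0.1]
[14.9 -2.8 -0.1]
[18.8 -2.7 -0.1]
[22.7 -2.3 -0.1]
```

```bash
python3 -m inch '[[[1.2,-0.4,0],[0,0,0],35],[[2.4,-0.8,0],[0,0,0],35],[[3.6,-1.2,0],[0,0,0],35],[[4.8,-1.5,0],[0,0,0],35],[[6,-1.7,0],[0,0,0],35],[[7.3,-2,0],[0,0,0],35],[[8.5,-2.2,0],[0,0,0],35],[[9.8,-2.4,0],[0,0,0],35],[[11,-2.6,0],[0,0,0],35],[[12.3,-2.7,0],[0,0,0],35],[[13.5,-2.8,0],[0,0,0],35],[[15,-2.8,0],[0,0,0],35],[[15,-2.8,0],[0,0,0],35]]'; python3 - <<'E'
from pathc import *
for _ in range(3): p=bot.camera("side"); print(tilt(p), bot.get_obs()["wrist_force"].round(1))
th=tilt(p)[0]; shifts([])
f=p["frame"].copy()
for q in place(V,.003,BR,th): cv2.polylines(f,[cv2.convexHull(np.round(proj(p,q)).astype(np.int32))],True,(255,0,0),1)
def crop(f,x,y,w,h): return cv2.resize(f[y:y+h,x:x+w,::-1],(w*5,h*5),interpolation=cv2.INTER_CUBIC)
cv2.imwrite("pics/c5.png",np.hstack([crop(p["frame"],295,195,80,95),crop(f,295,195,80,95)]))
E
```

```text
time: 11.25
ee_pos: [0.5478, -0.0163, 0.0531]
tcp_rot: [-89.5, -9.1, 8.9]
wrist_force: [-0.0, 0.3, 0.8]
opening: 0.0353
(np.float64(0.63), np.float64(0.76)) [-0.7  0.  -0. ]
(np.float64(0.71), np.float64(0.85)) [ 0.6  0.9 -0.2]
(np.float64(0.69), np.float64(0.86)) [-0.1  0.3  0.5]
now [-3.2  0.1 50.1] [-89.5  -9.1   8.9] [ 0.9 -0.4 -0.3]
```

View pics/c5.png

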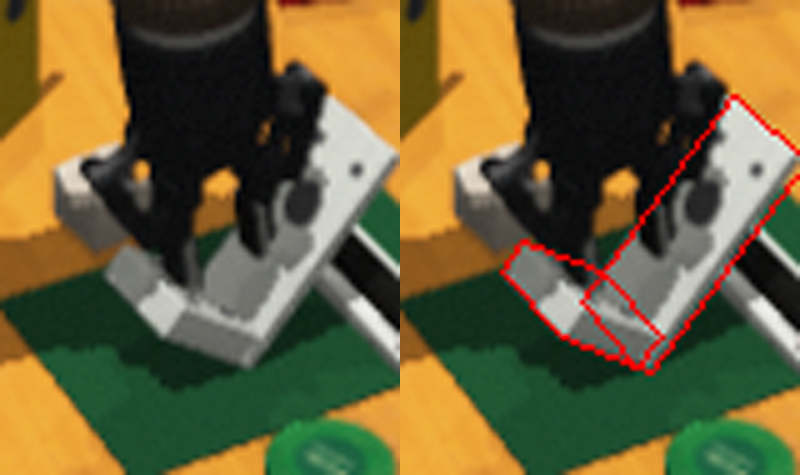

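It has gone past the balance point and the rear fingertip at about (190,285) in the crop is holding the foot. The tilt is about 0.69 and the heel has not moved. Next I'll plan the lowering along the foot's arc.

```bash
python3 - <<'E'
from pathc import *
c,_=tcp(); A=lambda t: min(42.4+(t-.69)*40,52)
d=c[[0,2]]-left(.69,42.4,0); n=np.array([np.sin(.69),np.cos(.69)]); g=d@n; print("g",g,"resid",d-g*n)
shifts([left(t,A(t),g)+(d-g*n) for t in np.arange(.69,1.46,.04)])
E
```

```text
g -3.470578261311196 resid [ 0. -0.]
now [-3.2  0.1 50.1] [-89.5  -9.1   8.9] [ 0.9 -0.4 -0.3]
[-0.  -0.  -0.1]
[ 1.  -2.1 -0.1]
[ 2.2 -4.2 -0.1]
[ 3.5 -6.3 -0.1]
[ 4.9 -8.3 -0.1]
[  6.4 -10.3  -0. ]
[  8.1 -12.4  -0. ]
[ 10.6 -12.9  -0. ]
[ 13.2 -13.3  -0. ]
[ 15.7 -13.6  -0. ]
[ 18.3 -13.8  -0. ]
[ 20.8 -13.9  -0. ]
[ 23.4 -13.9  -0. ]
[ 26.  -13.8  -0. ]
[ 28.5 -13.6  -0. ]
[ 31.1 -13.3  -0. ]
[ 33.6 -12.9  -0. ]
[ 36.1 -12.4  -0. ]
[ 38.6 -11.8  -0. ]
[ 41.1 -11.1  -0. ]
```

```bash
python3 -m inch '[[[0.5,-1,0],[0,0,0],35],[[1,-2.1,0],[0,0,0],35],[[1.6,-3.1,0],[0,0,0],35],[[2.2,-4.2,0],[0,0,0],35],[[2.8,-5.2,0],[0,0,0],35],[[3.5,-6.3,0],[0,0,0],35],[[4.2,-7.3,0],[0,0,0],35],[[4.9,-8.3,0],[0,0,0],35],[[5.6,-9.3,0],[0,0,0],35],[[6.4,-10.3,0],[0,0,0],35],[[7.2,-11.4,0],[0,0,0],35],[[8.1,-12.4,0],[0,0,0],35],[[9.3,-12.7,0],[0,0,0],35],[[10.6,-12.9,0],[0,0,0],35],[[11.9,-13.1,0],[0,0,0],35],[[13.2,-13.3,0],[0,0,0],35],[[14.4,-13.5,0],[0,0,0],35],[[15.7,-13.6,0],[0,0,0],35],[[15.7,-13.6,0],[0,0,0],35]]'; python3 - <<'E'
from pathc import *
for _ in range(3): p=bot.camera("side"); print(tilt(p), bot.get_obs()["wrist_force"].round(1))
th=tilt(p)[0]; 
f=p["frame"].copy()
for q in place(V,.003,BR,th): cv2.polylines(f,[cv2.convexHull(np.round(proj(p,q)).astype(np.int32))],True,(255,0,0),1)
def crop(f,x,y,w,h): return cv2.resize(f[y:y+h,x:x+w,::-1],(w*5,h*5),interpolation=cv2.INTER_CUBIC)
cv2.imwrite("pics/c6.png",np.hstack([crop(p["frame"],295,195,80,95),crop(f,310,195,80,95)]))
c,_=tcp(); A=lambda t: min(42.4+(t-.69)*40,52)
shifts([left(t,A(t),-3.47) for t in np.arange(1.05,1.50,.04)])
E
```

```text
time: 13.5
ee_pos: [0.5611, -0.0144, 0.0692]
tcp_rot: [-89.5, -9.1, 8.9]
wrist_force: [1.0, 0.9, 2.2]
opening: 0.0349
(np.float64(0.99), np.float64(0.89)) [ 0.2 -0.1  2.9]
(np.float64(0.97), np.float64(0.89)) [0.4 0.5 1.5]
(np.float64(0.99), np.float64(0.88)) [0.6 0.7 1.9]
now [10.2  0.  66.1] [-89.5  -9.1   8.9] [0.2 0.2 2. ]
[ 0.  0. -0.]
[ 2.6 -0.2 -0. ]
[ 5.1 -0.3 -0. ]
[ 7.7 -0.3 -0. ]
[10.3 -0.2 -0. ]
[12.8  0.  -0. ]
[15.4  0.3 -0. ]
[17.9  0.7 -0. ]
[20.4  1.2 -0. ]
[22.9  1.8 -0. ]
[25.4  2.5 -0. ]
[27.8  3.3 -0.1]
```

View pics/c6.png

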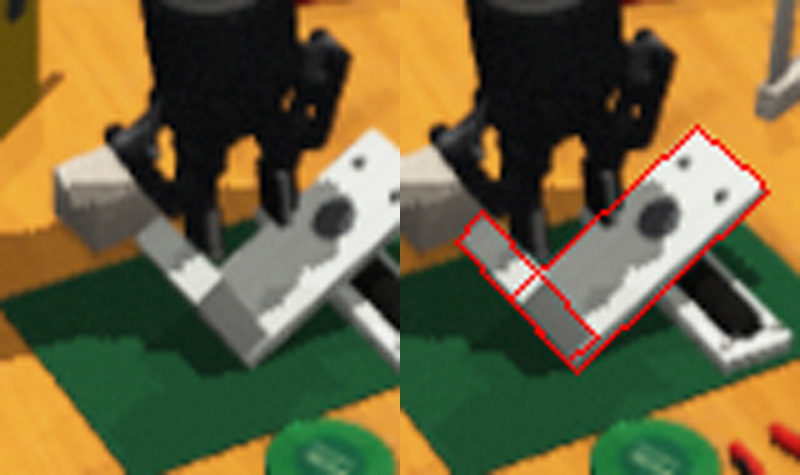

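The foot is being held back at about 0.98 rad and 2 N, with the heel in place. I'll lower it the rest of the way, slowing near contact.

```bash
python3 -m inch '[[[1.3,-0.1,0],[0,0,0],35],[[2.6,-0.2,0],[0,0,0],35],[[3.9,-0.3,0],[0,0,0],35],[[5.1,-0.3,0],[0,0,0],35],[[6.4,-0.3,0],[0,0,0],35],[[7.7,-0.3,0],[0,0,0],35],[[9,-0.2,0],[0,0,0],35],[[10.3,-0.2,0],[0,0,0],35],[[11.5,-0.1,0],[0,0,0],35],[[12.5,0,0],[0,0,0],35],[[13.2,0,0],[0,0,0],35],[[13.9,0.1,0],[0,0,0],35],[[14.6,0.2,0],[0,0,0],35],[[15.3,0.3,0],[0,0,0],35],[[16,0.4,0],[0,0,0],35],[[16.7,0.5,0],[0,0,0],35],[[17.4,0.6,0],[0,0,0],35],[[18.1,0.7,0],[0,0,0],35],[[18.8,0.8,0],[0,0,0],35],[[18.8,0.8,0],[0,0,0],35]]'; python3 - <<'E'
from pathc import *
for _ in range(3): p=bot.camera("side"); print(tilt(p), bot.get_obs()["wrist_force"].round(1))
E
python3 -m inch '[[[0.7,0.1,0],[0,0,0],35],[[1.4,0.2,0],[0,0,0],35],[[2.1,0.4,0],[0,0,0],35],[[2.8,0.6,0],[0,0,0],35],[[3.5,0.8,0],[0,0,0],35],[[4.2,1,0],[0,0,0],35],[[4.2,1,0],[0,0,0],35]]'
python3 - <<'E'
from pathc import *
for _ in range(3): p=bot.camera("side"); print(tilt(p), bot.get_obs()["wrist_force"].round(1))
th=tilt(p)[0]; f=p["frame"].copy()
for q in place(V,.003,BR,th): cv2.polylines(f,[cv2.convexHull(np.round(proj(p,q)).astype(np.int32))],True,(255,0,0),1)
def crop(f,x,y,w,h): return cv2.resize(f[y:y+h,x:x+w,::-1],(w*5,h*5),interpolation=cv2.INTER_CUBIC)
cv2.imwrite("pics/c7.png",np.hstack([crop(p["frame"],310,195,80,95),crop(f,310,195,80,95)]))
E
```

```text
time: 15.85
ee_pos: [0.5794, -0.0115, 0.0712]
tcp_rot: [-89.5, -9.1, 8.9]
wrist_force: [2.0, 0.7, 3.3]
opening: 0.0352
(np.float64(1.23), np.float64(0.89)) [2.3 0.7 1.8]
(np.float64(1.23), np.float64(0.87)) [2.6 1.2 1.3]
(np.float64(1.21), np.float64(0.91)) [1.4 0.9 2. ]
time: 16.85
ee_pos: [0.5834, -0.0109, 0.0707]
tcp_rot: [-89.5, -9.1, 8.9]
wrist_force: [-0.9, 1.2, 0.3]
opening: 0.0349
(np.float64(1.25), np.float64(0.89)) [-0.8  0.1 -1.3]
(np.float64(1.23), np.float64(0.91)) [-0.9  0.3  0.1]
(np.float64(1.27), np.float64(0.88)) [ 0.4  0.3 -0.4]
```

View pics/c7.png

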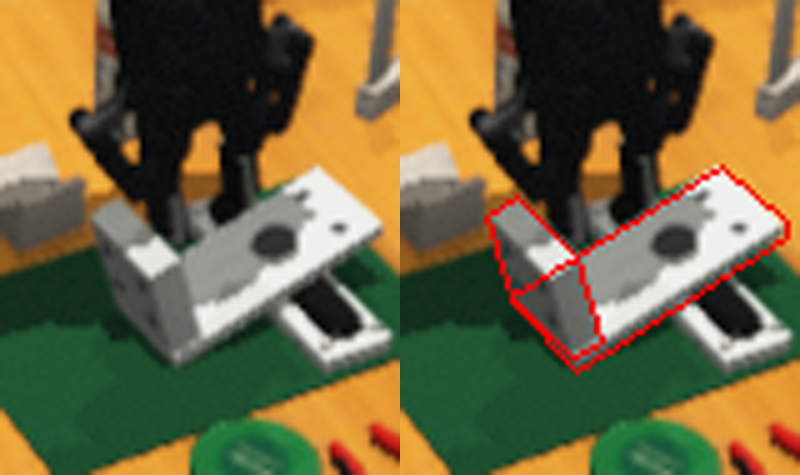

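The force on the finger has dropped to zero and the tilt has stopped increasing, so the plate is on the bar. I'll back off the foot a little, check that nothing follows, then lift clear.

```bash
python3 -m inch '[[[1,0.2,0],[0,0,0],35],[[2,0.4,0],[0,0,0],35],[[3,0.6,0],[0,0,0],35],[[4,0.6,0],[0,0,0],35],[[6,-5,0],[0,0,0],35],[[8,-20,0],[0,0,0],35],[[12,-50,0],[0,0,0],35],[[18,-90,0],[0,0,0],35],[[24,-130,0],[0,0,0],35],[[30,-170,0],[0,0,0],35],[[36,-210,0],[0,0,0],35],[[36,-210,0],[0,0,0],35],[[36,-210,0],[0,0,0],35]]' && python3 -m inch '[[[-40,0,50],[0,0,0],35],[[-80,0,100],[0,0,0],35],[[-120,0,150],[0,0,0],35],[[-160,0,200],[0,0,0],35],[[-200,0,250],[0,0,0],35],[[-200,0,250],[0,0,0],35],[[-200,0,250],[0,0,0],35],[[-200,0,250],[0,0,0],35],[[-200,0,250],[0,0,0],35],[[-200,0,250],[0,0,0],35]]'
python3 - <<'E'
from pathc import *
p=bot.camera("side"); t=bot.camera("top"); print(tilt(p),tilt(t,uv=(348,225)))
for n in ["oil_bottle","v_block","paste_tin","rest"]:
    d=bot.search_frame(t,n)
    if d: bx=d[0]["box"]; print(n,round(d[0]["confidence"],2),unproj(t,[(bx[0]+bx[2])/2,(bx[1]+bx[3])/2],.03)[:2].round(3))
def crop(f,x,y,w,h): return cv2.resize(f[y:y+h,x:x+w,::-1],(w*5,h*5),interpolation=cv2.INTER_CUBIC)
cv2.imwrite("pics/c8.png",np.hstack([crop(p["frame"],310,195,85,100),crop(t["frame"],310,180,75,100)]))
print(tcp())
E
```

```text
time: 18.5
ee_pos: [0.5865, -0.0122, 0.2862]
tcp_rot: [-89.6, -9.3, 8.9]
wrist_force: [0.3, -0.5, -0.8]
opening: 0.035
time: 19.5
ee_pos: [0.3528, 0.2036, 0.2555]
tcp_rot: [-89.6, -9.2, 8.9]
wrist_force: [-0.4, 0.4, 0.8]
opening: 0.035
(np.float64(1.23), np.float64(0.92)) (np.float64(1.27), np.float64(0.96))
oil_bottle 0.53 [0.6 0.2]
v_block 0.55 [0.5 0.1]
paste_tin 0.97 [ 0.6 -0.1]
rest 0.68 [ 0.6 -0. ]
(array([-161.8,  247.9,  252.8]), {'time': 19.9, 'q': array([ 32.3, -22.5, -11.8,  92. ,  -3.3, 113.2]), 'qd': array([ 0.3, -0.1, -0.1,  0.1, -0.1, -0. ]), 'joint_efforts': array([ -0.1, -22.8,  47.2,  -1.7,  -0.2,  -0. ]), 'ee_pos': array([0.4, 0.2, 0.3]), 'tcp_rot': array([-89.6,  -9.3,   8.9]), 'wrist_force': array([ 1. , -0.6,  0.3]), 'torque': array([-0.1,  0.1, -0. ]), 'opening': 0.03488945262207145})
```

View pics/c8.png

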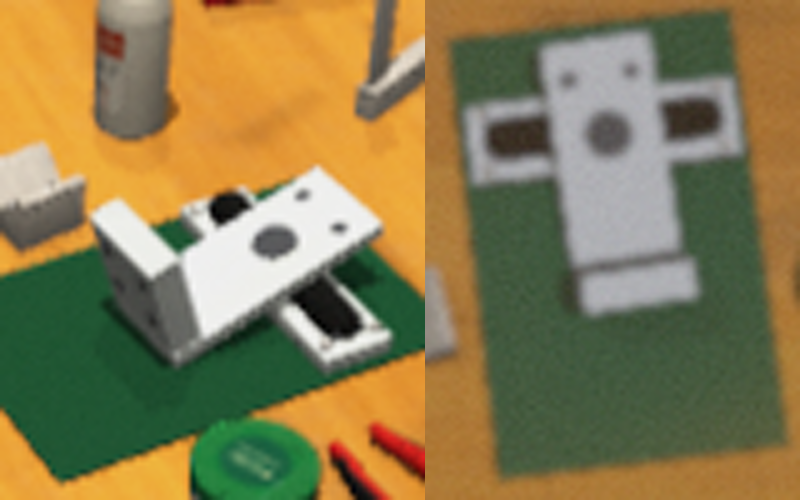

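The bracket lies squarely across the rubber bar with its heel on the mat and its foot in the air. The neighbours are where they were and the hand is clear, so I'm handing in.

```bash
python3 -c "
from workcell import bot
print(bot.job_done())"
```

```text
the job is handed in; nothing more can be done
None
```

The bracket is tipped over backwards, with its back resting on the rubber bar, its heel on the mat and its foot in the air with the drilled underside exposed. I have handed the job in; robot time was about 20 s of the 45 s allowed.

I used the fingertips only. The front fingertip pushed the plate. The rear fingertip caught the foot just past the balance point and eased it down at about 2–3 N, until the force read zero on the bar.

**Checks that passed:** the last pictures from both cameras show the bracket lying squarely across the bar. The nearby things look undisturbed and the hand is well clear.

**Checks that were off or limited:**
- **Tilt:** it fitted at 1.23 rad (side) and 1.27 rad (top), a little under the 1.30 rad expected. I put this down to a few millimetres of error in the fitted position.
- **Balance point:** the bracket rocked freely through a small gap there. The fitted tilt went from 0.63 to about 0.70 rad over three pictures before the rear finger held it.
- **Bystanders:** I checked them only by eye and only close to the bracket. The printed positions were rounded too coarsely to confirm they had not moved, and I did not look at the far ones (hammer, magnet dish) again.

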